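# Lengthen the tape-reel holder by one hole

### The job

Make the tape-reel holder on the craft table one hole longer, to make room for another reel: squeeze its spring button in flush with the tube, draw the tube out slowly until the button snaps out in the very next hole, and keep drawing with a gentle tug of about 12 newtons to feel that it holds, then let go. Do not pinch the thin tube hard or force it against the button, and do not knock the other craft things about.

Things in the scene. Friction and masses are not known exactly. Their poses are not given: they have to be found in the camera images.
- stand: Reel holder, fixed: base board 110 x 235 x 12 mm (y -172 to +62) and a wooden post 34 x 26 mm, 140 mm high, at y = -150 mm carrying a level steel bar 22 mm square along +y, axis 120 mm above the table. Origin: on the table under the spring button; x to the side where the button sticks out, y along the bar away from the post (the way the tube draws out), z up.
- tube: Aluminium tube 30 mm square that slides on the bar along y and cannot turn; about 3 N of friction. Origin on its axis, 120 mm above the table, at the first hole; axes as the stand's; reaches y = -122 to +82 mm. Its +x face (x = 15 mm, wall 2 mm) has 15 mm square holes: at y = 0, the next set by hand anywhere from y = -38 to -58 mm, another at -99 mm. Thin: pinch it with 12 to 25 N.
- tube_collar (a point): centre of the square grey collar, 40 x 40 x 6 mm, on the tube at its y = 21 mm. Beyond it a green reel 60 mm in diameter at y = 44 to 62 mm and an end disc 44 mm in diameter at 76 to 82 mm. From y = -122 to +18 mm the tube is plain and can be pinched from above with a finger on each side in x.
- tube_travel (a joint): how far the tube is drawn out (m): 0 in the first hole (1.5 mm play either way), 0.038 to 0.058 in the next, 0.099 in the one after, stop at 0.111. For the first few mm about 5 N more is needed, while the hole's edge pushes the flush button under the wall.
- snap: Spring button: round brass pin 12 mm in diameter with a domed end, carried by the fixed bar, so it stays in place while the tube slides. Origin on the bar's axis 120 mm above the table, at y = 0 of the stand; it points along the stand's +x; its tip is 22 mm from the origin when out, 7 mm proud of the tube. It may bear up to 18 N from the tube.
- snap_travel (a joint): how far the button is pressed in (m): 0 out, 0.007 flush, 0.009 under the wall, at most 0.011. Spring 2.5 N when out, 4.3 N flush. Out, it locks the tube; flush, it yields when the tube is pushed. It springs out in about 0.05 s in a hole not covered by a finger and then stops the tube firmly after up to 5 mm more; a fast tube hits it hard.
- glue: white glue bottle, 38 mm in diameter, 115 mm high, standing; origin at its underside; leave it alone
- reel: green tape reel lying flat, 76 mm in diameter, 18 mm high, with an open middle; origin at its underside; leave it alone
- tin: brass tin 72 mm in diameter, 85 mm high, with scissor handles sticking out to about 120 mm; origin at its underside; leave it alone
- marker: marker pen lying flat, about 130 x 17 x 17 mm, along its x; leave it alone

How it is judged:
By the outcome, as a careful person would: the job done as asked, in the order asked, and still so for the second after the job is handed in, with the robot touching nothing.
It also fails if it takes over 56 s, if anything falls off the work surface, if the arm or the gripper's body presses on something with over 40 N, if the wrist force passes 120 N, or if a joint passes its speed limit or range.

### The arm

A 7-joint arm with a two-finger parallel gripper is mounted at the origin on the work surface. World frame = base frame: x ahead of the robot, y to its left, z up, the work surface at z = 0. Lengths are in m, angles in rad, forces in N, time in s.
With the tool pointing down it reaches from about 0.425 to 0.925 m from the base axis. Payload 6.8 kg.
Tool frame: the origin (TCP) lies at the very end of the fingers, on their centre line; the grasp point (between the pads) lies 19 mm behind it; z points along the fingers, y is the direction in which the jaws open and shut (so a half turn about z gives the same grasp; the last joint's range is limited). The gripper opens to 85 mm and grips with 20 to 120 N. Pads are 22 mm wide; open, the fingers measure 114 mm over their backs; the gripper's body (76 mm by 85 mm) begins 54 mm behind the grasp point. The pads swing forward as they close: fully open they stand 13 mm farther back than shut.
Start: joints at [-1.256, 0.477, 0.022, 1.555, -0.011, 1.109, -0.083], TCP at [0.277, 0.616, 0.231] pointing down, gripper open.
Joint ranges: [-2.96, 2.96], [-0.34, 2.1], [-1.41, 1.46], [0.24, 2.44], [-1.37, 4.51], [0.17, 1.92], [-2.96, 2.96]. Speed limits (rad/s): [2.39, 2.39, 3.14, 3.14, 3.14, 3.14, 3.14].

### API

Orientations are given as a rotation vector (axis times angle).
In Python, from bench import monitor, viewer, job gives the robot as it stands. The module is installed in compiled form; this text tells all that it offers.
- The arm moves only by the tool drive_tool, never from a script. Its argument "commands" is a list of rows, each an object with "linear": the shift along the tool's x, y, z in m, a list of three; "dr": the turn, a rotation vector about the tool's x, y, z in degrees, a list of three; "jaw": the closure, from 0 (fully open) to 1 (shut). A call has 1 to 8 rows; each row shifts and turns the pose as measured when the row begins, along the tool's axes as they then stand; what a row does not reach is not made up. A row lasts 1/8 s, in which the tool goes at most 62.5 mm and 10.7 degrees, less where a joint would pass 70% of its speed; a pose out of reach is approached as far as the arm can. A call is refused whole if a number of a shift passes 0.0625 or a number of a turn 10.7, either way. A call with a gripper value outside its range is refused whole. The fingers move at their own pace and stop on an object; "force" is the grip in N (left out, the last holds). Time passes only in rows, so rows that do not move let the fingers close. It gives the time, the measured TCP pose, the force and the opening at its end, in the units of the state.
- monitor.get_obs(): the state, without advancing time (a new reading comes with each control period).
- viewer.grab_frame(name): name is "side" or "top"; returns the picture (480x640x3 uint8, red, green, blue); there is no depth.
- viewer.calibration(name): a dict with "K" (3x3 intrinsics, pixels), "R" (3x3) and "t" (3): a world point X has camera coordinates R X + t. Camera axes: x right, y down, z forward; pixel columns grow to the right and rows downward; lengths in m; the calibration is good to about 2 mm. A picture is of the moment at which its call begins. calibration takes no time and is no camera call.
- job.hand_in(): hands the job in, once; it reports no verdict.
The state is a dict: "clock": time; "joints": joint angles; "qvel": joint speeds; "tau": joint torques, N m; "tcp_pos": TCP position; "orientation": TCP orientation; "contact_force": force on the tool from outside, world axes, zero at the start; "moment": the same for the moment, N m; "grip_width": finger opening in m.
Only numpy, scipy, OpenCV 4.12 (cv2) and the standard library are available. Lean on these libraries where they do the work, as an engineer would, in place of code of your own. Each camera call takes 0.05 s, during which the arm holds its last target.

## Working session

There is one attempt and no reset: what is moved stays moved. The work goes in short steps, Python scripts to look and compute and a tool call to move; the robot and the scene stay as the last step left them, time stands still between calls to the robot, and variables do not carry over. Pictures are saved under pics/ and viewed, and the job is handed in when it is done.

Besides the shell and the picture viewer there is one more tool, called after "Call:" as a command line: name --argument value ..., lists and objects as JSON in quotes. drive_tool: Moves the arm, as the interface text tells. Its arguments: {"type":"object","properties":{"commands":{"type":"array"},"force":{"type":"number"}},"required":["commands"]}

```bash
mkdir -p pics
python3 - <<'E'
from bench import monitor, viewer, job
import cv2
print(monitor.get_obs())
for n in("side","top"):
    cv2.imwrite(f"pics/{n}0.png",viewer.grab_frame(n)[:,:,::-1]); print(n,viewer.calibration(n))
E
```

```text
{'clock': 0.0, 'joints': array([-1.25610151,  0.47776674,  0.02232973,  1.55645543, -0.01151257,
        1.10932599, -0.08309516]), 'qvel': array([ 0.0003665 , -0.00148835,  0.00063258,  0.00094055, -0.00021405,
        0.00092662,  0.00045421]), 'tau': array([-5.98123770e-04, -5.96440315e+01,  1.60748418e+00, -2.81208247e+01,
        1.24620635e-02,  9.02533997e-03, -7.05655950e-06]), 'tcp_pos': array([0.27671798, 0.61501176, 0.23034622]), 'orientation': array([-6.59087437e-01, -3.07140507e+00,  2.84010752e-03]), 'contact_force': array([-0.27493413, -0.08068265, -0.03992519]), 'moment': array([ 0.03658648, -0.0234797 , -0.01638528]), 'grip_width': 0.08568854496152038}
side {'K': array([[562.36103987,   0.        , 320.89114609],
       [  0.        , 562.36103987, 242.97494803],
       [  0.        ,   0.        ,   1.        ]]), 'R': array([[ 0.98091646, -0.1942487 , -0.00838643],
       [-0.13889382, -0.66989695, -0.72934668],
       [ 0.1360566 ,  0.71659299, -0.6840929 ]]), 't': array([-0.55517048,  0.15401383,  0.79732825])}
top {'K': array([[618.33366252,   0.        , 326.47503732],
       [  0.        , 618.33366252, 229.20126065],
       [  0.        ,   0.        ,   1.        ]]), 'R': array([[-0.01031908, -0.9996927 , -0.0225392 ],
       [-0.9923667 ,  0.01300839, -0.12263408],
       [ 0.12288959,  0.02110168, -0.99219598]]), 't': array([0.04264955, 0.57357467, 0.9074798 ])}
```

View pics/side0.png

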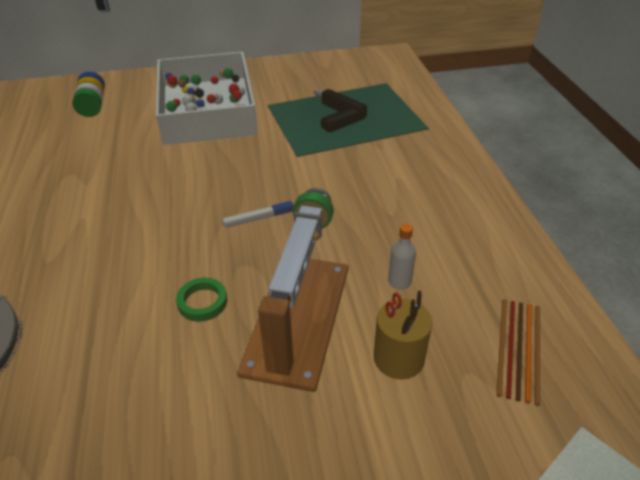

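View pics/top0.png

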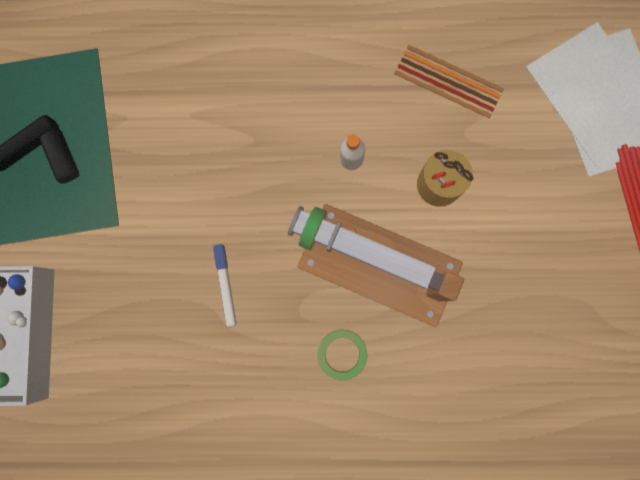

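Run:
```python
import cv2
a=cv2.imread("pics/top0.png")[190:335,280:480]; cv2.imwrite("pics/tc.png",cv2.resize(a,None,fx=4,fy=4,interpolation=cv2.INTER_CUBIC))
a=cv2.imread("pics/side0.png")[180:400,220:440]; cv2.imwrite("pics/sc.png",cv2.resize(a,(600,600),interpolation=cv2.INTER_CUBIC))
```

```text
(no output)
```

View pics/tc.png

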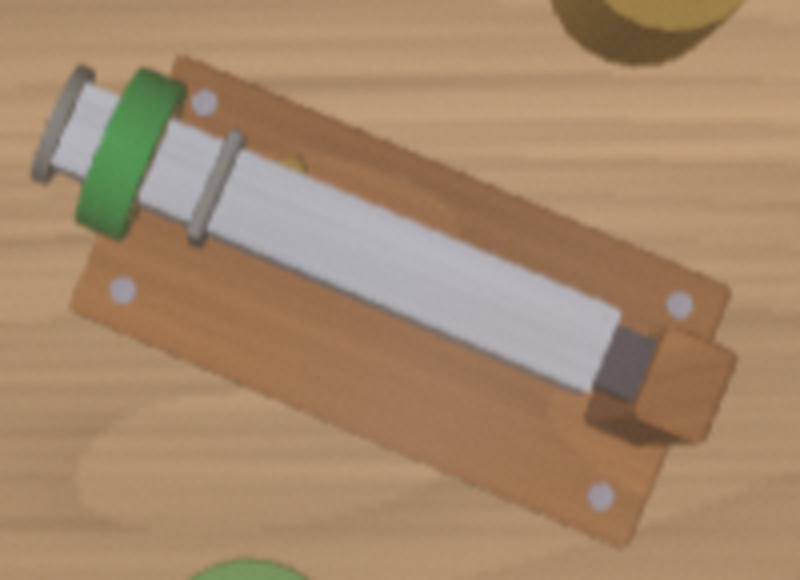

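View pics/sc.png

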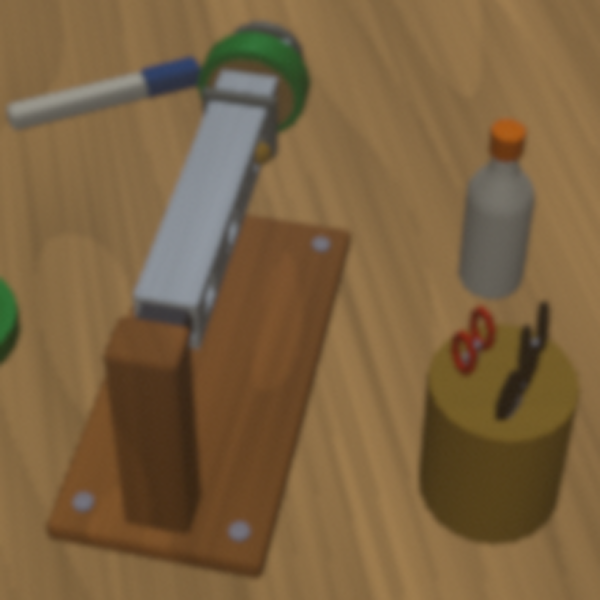

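```bash
cat > h.py <<'E'
import numpy as np
from bench import monitor, viewer, job
from scipy.optimize import least_squares
from scipy.spatial.transform import Rotation as Ro
C={n:viewer.calibration(n) for n in("side","top")}
def proj(n,X):
    c=C[n];p=np.asarray(X)@c["R"].T+c["t"];q=p@c["K"].T;return q[:,:2]/q[:,2:]
def w(p,L):
    c,s=np.cos(p[2]),np.sin(p[2]);L=np.atleast_2d(L)
    return np.c_[p[0]+c*L[:,0]-s*L[:,1],p[1]+s*L[:,0]+c*L[:,1],L[:,2]]
E
cat > fit.py <<'E'
from h import *
T=[((55,62,12),(180,55)),((55,-172,12),(730,290)),((-55,-172,12),(630,545)),((-55,62,12),(70,308)),
((15,-122,135),(620,312)),((-15,-122,135),(585,390)),((20,21,140),(238,133)),((-20,21,140),(197,243)),((22,0,120),(302,165))]
S=[((55,62,12),(350,232)),((55,-172,12),(262,575)),((-55,-172,12),(50,530)),((-15,-122,135),(138,302)),((15,-122,135),(197,308))]
L=np.array([t[0] for t in T])/1000.;U=np.array([t[1] for t in T])/4+[280,190]
Ls=np.array([t[0] for t in S])/1000.;Us=np.array([t[1] for t in S])*220/600+[220,180]
f=lambda p:np.r_[proj("top",w(p,L))-U,proj("side",w(p,Ls))-Us].ravel()
r=least_squares(f,[.55,.05,-.37],loss="soft_l1");print(r.x,np.degrees(r.x[2]));print(f(r.x).reshape(-1,2).round(1))
p=r.x;np.save("p.npy",p)
for y in range(-36,-62,-4): print(y,((proj("side",w(p,[.015,y/1000,.12]))-[220,180])*600/220).round())
print("hole99",((proj("side",w(p,[.015,-.099,.12]))-[220,180])*600/220).round(), ((proj("side",w(p,[.022,0,.12]))-[220,180])*600/220).round())
o=monitor.get_obs();R=Ro.from_rotvec(o["orientation"]).as_matrix();print(R.round(3))
E
python3 fit.py
```

```text
[ 0.54283064  0.00355573 -0.4084459 ] -23.4022263059768
[[-0.2 -0.4]
 [ 1.7 -1.7]
 [ 0.5  0.8]
 [-0.1  0.9]
 [ 1.8 -0.8]
 [ 2.3  0.3]
 [ 0.8 -0.4]
 [-0.4 -0.8]
 [-0.7 -2. ]
 [-0.4 -1.1]
 [ 0.2 -2.1]
 [-2.4 -0.4]
 [-2.1 -1.4]
 [-0.3  0.1]]
-36 [[240. 202.]]
-40 [[238. 207.]]
-44 [[237. 213.]]
-48 [[235. 218.]]
-52 [[233. 224.]]
-56 [[231. 230.]]
-60 [[229. 235.]]
hole99 [[210. 294.]] [[270. 156.]]
[[-0.912  0.41  -0.001]
 [ 0.41   0.912 -0.002]
 [-0.    -0.002 -1.   ]]
```

```bash
cat > plan.py <<'E'
from h import *
import sys
p=np.load("p.npy")
def go(local,z,n):
    o=monitor.get_obs();R=Ro.from_rotvec(o["orientation"]).as_matrix();P=o["tcp_pos"]
    c,s=np.cos(p[2]),np.sin(p[2])
    Rt=np.array([[-s*-1*-1,c,0],[c,s,0],[0,0,-1]]).T  # cols below
    y=np.array([c,s,0]);zz=np.array([0,0,-1.]);x=np.cross(y,zz);Rt=np.c_[x,y,zz]
    t=w(p,[local[0],local[1],z])[0]
    rv=Ro.from_matrix(R.T@Rt).as_rotvec();print("turn deg",np.degrees(rv).round(2),"world d",(t-P).round(4),"stand x in tool:",(Rt.T@w([0,0,p[2]],[1,0,0])[0]).round(2),"stand y",(Rt.T@w([0,0,p[2]],[0,1,0])[0]).round(2))
    for k in range(n):
        Rk=R@Ro.from_rotvec(rv*k/n).as_matrix();print((Rk.T@(t-P)/n).round(4).tolist(),np.degrees(rv/n).round(2).tolist())
    q=w([0,0,-p[2]],(P-[p[0],p[1],0]))[0]; print("tcp in stand mm",(q*1000).round(1),"F stand",w([0,0,-p[2]],o["contact_force"])[0].round(2),"grip",o["grip_width"],"t",o["clock"])
if __name__=="__main__": go([float(sys.argv[1])/1000,float(sys.argv[2])/1000],float(sys.argv[3])/1000,int(sys.argv[4]))
E
python3 plan.py 0 0 231 14
```

```text
turn deg [-7.000e-02  8.000e-02  8.918e+01] world d [ 2.661e-01 -6.115e-01  6.000e-04] stand x in tool: [0. 1. 0.] stand y [1. 0. 0.]
[-0.0353, -0.032, 0.0] [-0.0, 0.01, 6.37]
[-0.0386, -0.0279, 0.0] [-0.0, 0.01, 6.37]
[-0.0415, -0.0235, 0.0] [-0.0, 0.01, 6.37]
[-0.0438, -0.0187, -0.0] [-0.0, 0.01, 6.37]
[-0.0456, -0.0138, -0.0] [-0.0, 0.01, 6.37]
[-0.0469, -0.0086, -0.0] [-0.0, 0.01, 6.37]
[-0.0475, -0.0034, -0.0] [-0.0, 0.01, 6.37]
[-0.0476, 0.0019, -0.0] [-0.0, 0.01, 6.37]
[-0.0471, 0.0072, -0.0] [-0.0, 0.01, 6.37]
[-0.046, 0.0124, -0.0] [-0.0, 0.01, 6.37]
[-0.0443, 0.0174, -0.0] [-0.0, 0.01, 6.37]
[-0.0421, 0.0222, -0.0] [-0.0, 0.01, 6.37]
[-0.0394, 0.0268, -0.0] [-0.0, 0.01, 6.37]
[-0.0362, 0.031, -0.0] [-0.0, 0.01, 6.37]
tcp in stand mm [-487.1  455.5  230.4] F stand [ 0.14  0.45 -0.24] grip 0.0855657559165229 t 0.1
```

Call:
drive_tool --commands '[{"linear": [-0.035, -0.032, 0], "dr": [0, 0, 6.4], "jaw": 0}, {"linear": [-0.039, -0.028, 0], "dr": [0, 0, 6.4], "jaw": 0}, {"linear": [-0.042, -0.0235, 0], "dr": [0, 0, 6.4], "jaw": 0}, {"linear": [-0.044, -0.019, 0], "dr": [0, 0, 6.4], "jaw": 0}, {"linear": [-0.046, -0.014, 0], "dr": [0, 0, 6.4], "jaw": 0}, {"linear": [-0.047, -0.009, 0], "dr": [0, 0, 6.4], "jaw": 0}, {"linear": [-0.0475, -0.0035, 0], "dr": [0, 0, 6.4], "jaw": 0}, {"linear": [-0.0475, 0.002, 0], "dr": [0, 0, 6.4], "jaw": 0}]' --force 20

```text
clock: 1.1
tcp_pos: [0.4251, 0.2538, 0.2274]
orientation: [-1.947, -2.464, 0.009]
contact_force: [1.6, -0.5, -1.0]
grip_width: 0.0853
```

```bash
python3 plan.py 0 0 231 8
```

```text
turn deg [-0.26  0.25 36.76] world d [ 0.1177 -0.2503  0.0036] stand x in tool: [0. 1. 0.] stand y [1. 0. 0.]
[-0.0338, 0.0071, -0.0004] [-0.03, 0.03, 4.59]
[-0.0332, 0.0098, -0.0004] [-0.03, 0.03, 4.59]
[-0.0323, 0.0124, -0.0004] [-0.03, 0.03, 4.59]
[-0.0312, 0.0149, -0.0004] [-0.03, 0.03, 4.59]
[-0.0299, 0.0174, -0.0004] [-0.03, 0.03, 4.59]
[-0.0284, 0.0197, -0.0005] [-0.03, 0.03, 4.59]
[-0.0267, 0.0219, -0.0005] [-0.03, 0.03, 4.59]
[-0.0249, 0.024, -0.0005] [-0.03, 0.03, 4.59]
tcp in stand mm [-207.5  182.9  227.4] F stand [ 1.63  0.21 -0.95] grip 0.08532697220185907 t 1.1
```

Call:
drive_tool --commands '[{"linear": [-0.034, 0.007, 0], "dr": [0, 0, 4.6], "jaw": 0}, {"linear": [-0.033, 0.01, 0], "dr": [0, 0, 4.6], "jaw": 0}, {"linear": [-0.032, 0.012, 0], "dr": [0, 0, 4.6], "jaw": 0}, {"linear": [-0.031, 0.015, 0], "dr": [0, 0, 4.6], "jaw": 0}, {"linear": [-0.03, 0.017, 0], "dr": [0, 0, 4.6], "jaw": 0}, {"linear": [-0.028, 0.02, 0], "dr": [0, 0, 4.6], "jaw": 0}, {"linear": [-0.027, 0.022, 0], "dr": [0, 0, 4.6], "jaw": 0}, {"linear": [-0.025, 0.024, 0], "dr": [0, 0, 4.6], "jaw": 0}]'

```text
clock: 2.1
tcp_pos: [0.5405, -0.0081, 0.2263]
orientation: [-2.646, -1.692, 0.015]
contact_force: [1.2, -0.1, -0.2]
grip_width: 0.0854
```

```bash
python3 plan.py 0 0 231 1;  python3 - <<'E'
from bench import viewer
import cv2
a=viewer.grab_frame("side")[:,:,::-1]; cv2.imwrite("pics/s1.png",cv2.resize(a[100:400,180:480],(800,800))[:600] if 0 else cv2.resize(a[130:380,200:450],(600,600),interpolation=cv2.INTER_CUBIC))
E
```

```text
turn deg [-0.32  0.43 -1.4 ] world d [0.0024 0.0117 0.0047] stand x in tool: [0. 1. 0.] stand y [1. 0. 0.]
[0.0115, -0.0028, -0.0048] [-0.32, 0.43, -1.4]
tcp in stand mm [  2.5 -11.6 226.3] F stand [ 1.11  0.42 -0.19] grip 0.08541373803536317 t 2.1
```

View pics/s1.png

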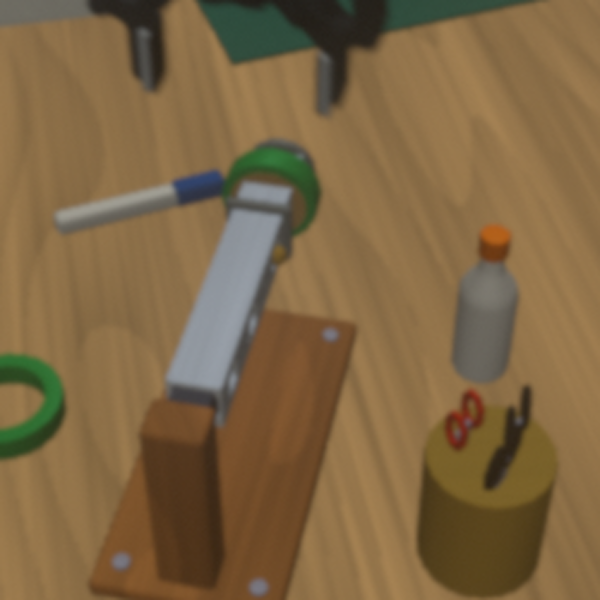

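```bash
cat > fit2.py <<'E'
exec(open("fit.py").read().split("r=least")[0])
S=[((55,62,12),(356,323)),((55,-172,12),(279,603)),((-55,-172,12),(91,583)),((-15,-122,135),(168,387)),((15,-122,135),(221,392)),((22,0,120),(284,254)),((17,34,140),(293,-1))][:6]
T+=[]
# post top corners
S+=[((-17,-163,140),(143,437)),((17,-163,140),(214,440))]
Ls=np.array([t[0] for t in S])/1000.;Us=np.array([t[1] for t in S])*250/600+[200,130]
ft=lambda p:(proj("top",w(p,L))-U).ravel()
fs=lambda p:(proj("side",w(p,Ls))-Us).ravel()
for n,g in(("top",ft),("side",fs),("both",lambda p:np.r_[ft(p),fs(p)])):
    r=least_squares(g,[.55,.05,-.37],loss="soft_l1");print(n,r.x.round(4),np.degrees(r.x[2]).round(2));print(g(r.x).reshape(-1,2).round(1).tolist())
p=r.x;np.save("p.npy",p)
cr=lambda X:((proj("side",X)-[200,130])*600/250).round()
for y in range(-38,-62,-4): print(y,cr(w(p,[.015,y/1000,.12])))
print(cr(w(p,[.015,-.099,.12])))
o=monitor.get_obs();R=Ro.from_rotvec(o["orientation"]).as_matrix()
for d in(0,.013): print("tips",cr(np.array([o["tcp_pos"]+R@[0,s*.0427,-d] for s in(-1,1)])))
E
python3 fit2.py
```

```text
top [ 0.5424  0.0043 -0.4138] -23.71
[[-0.4, -0.2], [1.2, -0.8], [-0.4, 1.6], [-0.7, 0.9], [1.1, 0.0], [1.5, 1.1], [0.3, -0.1], [-1.0, -0.6], [-1.1, -1.7]]
side [ 0.5434  0.0049 -0.3955] -22.66
[[-0.6, -1.7], [2.0, 6.3], [-0.2, 0.8], [-0.0, -2.5], [1.4, -1.1], [0.7, 0.4], [-0.7, -1.1], [-2.3, 1.9]]
both [ 0.543   0.0044 -0.4037] -23.13
[[-1.0, -0.3], [1.2, -2.4], [0.3, 0.3], [-0.6, 1.1], [1.2, -1.3], [1.8, -0.1], [0.0, -0.4], [-1.0, -0.8], [-1.4, -2.1], [-0.6, -1.2], [0.6, 6.8], [-1.4, 0.7], [-1.1, -2.4], [0.3, -0.8], [0.5, 0.8], [-2.0, -1.0], [-3.8, 2.2]]
-38 [[259. 299.]]
-42 [[257. 304.]]
-46 [[256. 309.]]
-50 [[254. 313.]]
-54 [[253. 318.]]
-58 [[251. 323.]]
[[233. 377.]]
tips [[168. 111.]
 [326. 135.]]
tips [[167.  91.]
 [326. 114.]]
```

```bash
python3 -c "
import numpy as np;np.save('p.npy',[.5429,.0045,np.radians(-23.3)])"; python3 plan.py 0 0 160 2
```

```text
turn deg [-0.14  0.54 -2.  ] world d [ 0.0011  0.0179 -0.0667] stand x in tool: [-0.  1.  0.] stand y [ 1. -0.  0.]
[0.0086, -0.0033, 0.0333] [-0.07, 0.27, -1.0]
[0.0085, -0.0032, 0.0333] [-0.07, 0.27, -1.0]
tcp in stand mm [  6.1 -16.9 226.7] F stand [ 3.18 -2.06 -0.12] grip 0.08520350325097516 t 2.15
```

Call:
drive_tool --commands '[{"linear": [0.0085, -0.003, 0.02], "dr": [-0.1, 0.3, -1], "jaw": 0}, {"linear": [0.006, -0.002, 0.03], "dr": [0, 0.2, -0.7], "jaw": 0}, {"linear": [0, 0, 0], "dr": [0, 0, 0], "jaw": 0}]'

```text
clock: 2.52
tcp_pos: [0.5432, 0.0001, 0.1754]
orientation: [2.631, 1.717, -0.002]
contact_force: [-1.1, 0.1, -0.9]
grip_width: 0.0853
```

```bash
python3 plan.py 0 0 100 2
```

```text
turn deg [-0.04  0.08 -0.45] world d [-0.0003  0.0044 -0.0754] stand x in tool: [-0.  1.  0.] stand y [ 1. -0.  0.]
[0.002, -0.001, 0.0377] [-0.02, 0.04, -0.22]
[0.002, -0.001, 0.0377] [-0.02, 0.04, -0.22]
tcp in stand mm [  2.1  -3.9 175.4] F stand [-1.07 -0.36 -0.89] grip 0.08534274810275991 t 2.525
```

Call:
drive_tool --commands '[{"linear": [0.003, -0.002, 0.015], "dr": [0, 0, -0.4], "jaw": 0}, {"linear": [0.001, 0, 0.015], "dr": [0, 0, 0], "jaw": 0}, {"linear": [0, 0, 0.015], "dr": [0, 0, 0], "jaw": 0}, {"linear": [0, 0, 0.01], "dr": [0, 0, 0], "jaw": 0}, {"linear": [0, 0, 0], "dr": [0, 0, 0], "jaw": 0}]'

```text
clock: 3.15
tcp_pos: [0.5438, 0.0048, 0.1183]
orientation: [2.624, 1.726, 0.0]
contact_force: [0.5, -0.1, -0.2]
grip_width: 0.0858
```

```bash
python3 plan.py 0 0 100 1
```

```text
turn deg [ 0.06  0.02 -0.02] world d [-0.0009 -0.0003 -0.0183] stand x in tool: [-0.  1.  0.] stand y [ 1. -0.  0.]
[-0.0006, -0.0007, 0.0183] [0.06, 0.02, -0.02]
tcp in stand mm [  0.7   0.6 118.3] F stand [ 0.49  0.06 -0.22] grip 0.08575261550274044 t 3.15
```

Call:
drive_tool --commands '[{"linear": [-0.0005, -0.0005, 0.011], "dr": [0, 0, 0], "jaw": 0}, {"linear": [0, 0, 0.006], "dr": [0, 0, 0], "jaw": 0}, {"linear": [0, 0, 0], "dr": [0, 0, 0], "jaw": 0}]'

```text
clock: 3.52
tcp_pos: [0.5437, 0.0043, 0.1006]
orientation: [2.624, 1.725, 0.002]
contact_force: [-1.0, 0.2, -0.4]
grip_width: 0.0853
```

```bash
python3 - <<'E'
from bench import viewer
import cv2
a=viewer.grab_frame("side")[:,:,::-1]; cv2.imwrite("pics/s2.png",cv2.resize(a[150:300,230:380],(600,600),interpolation=cv2.INTER_CUBIC))
a=viewer.grab_frame("top")[:,:,::-1]; cv2.imwrite("pics/t2.png",cv2.resize(a[180:330,270:470],(800,600),interpolation=cv2.INTER_CUBIC))
E
python3 plan.py 0 0 100 1
```

```text
turn deg [ 0.14 -0.03 -0.03] world d [-0.001   0.0002 -0.0011] stand x in tool: [-0.  1.  0.] stand y [ 1. -0.  0.]
[-0.0003, -0.001, 0.0011] [0.14, -0.03, -0.03]
tcp in stand mm [  1.    0.2 101.1] F stand [ 0.43 -0.18  0.01] grip 0.08523034765418236 t 3.625
```

View pics/s2.png

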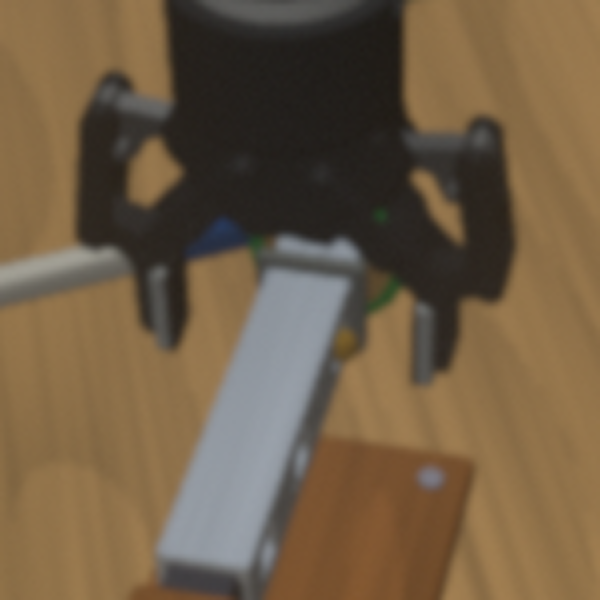

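View pics/t2.png

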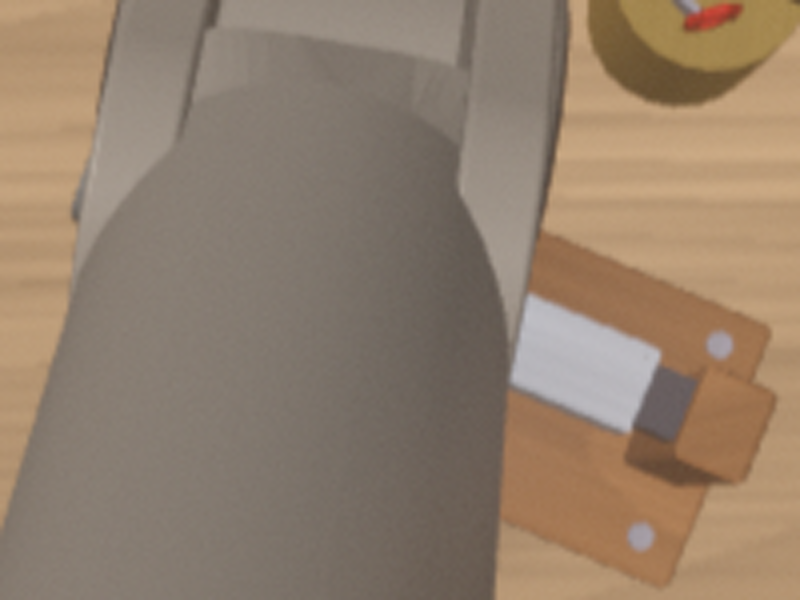

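Run:
```python
from h import *
p=np.load("p.npy");o=monitor.get_obs();R=Ro.from_rotvec(o["orientation"]).as_matrix()
cr=lambda X:((proj("side",X)-[230,150])*4).round().tolist()
for s in(-1,1):
  for x in(-.011,0,.011): print(s,x,cr(np.array([o["tcp_pos"]+R@[x,s*.0427,-.013]])))
print("button tip",cr(w(p,[.022,0,.12])),"root",cr(w(p,[.015,0,.12])))
print("collar corners rear",cr(w(p,[[-.02,.018,.14],[.02,.018,.14],[.02,.018,.1]])))
print("tube rear",cr(w(p,[[-.015,-.122,.135],[.015,-.122,.135]])))
```

```text
-1 -0.011 [[173.0, 355.0]]
-1 0 [[181.0, 334.0]]
-1 0.011 [[189.0, 314.0]]
1 -0.011 [[410.0, 388.0]]
1 0 [[416.0, 367.0]]
1 0.011 [[422.0, 346.0]]
button tip [[355.0, 347.0]] root [[336.0, 344.0]]
collar corners rear [[249.0, 255.0], [360.0, 270.0], [361.0, 354.0]]
tube rear [[154.0, 555.0], [248.0, 570.0]]
```

Call:
drive_tool --commands '[{"linear": [0, 0, 0], "dr": [0, 0, 0], "jaw": 0.4}, {"linear": [0, 0, 0], "dr": [0, 0, 0], "jaw": 0.45}, {"linear": [0, 0, 0], "dr": [0, 0, 0], "jaw": 0.45}]' --force 20

```text
clock: 4.0
tcp_pos: [0.5445, 0.0044, 0.1018]
orientation: [2.623, 1.725, 0.005]
contact_force: [0.1, -0.5, 0.2]
grip_width: 0.047
```

```bash
python3 - <<'E'
from bench import viewer
import cv2
a=viewer.grab_frame("side")[:,:,::-1]; cv2.imwrite("pics/s3.png",cv2.resize(a[180:280,260:360],(600,600),interpolation=cv2.INTER_CUBIC))
E
python3 plan.py 0 0 100 1
```

```text
turn deg [ 0.21 -0.08 -0.04] world d [-0.0016  0.0001 -0.0018] stand x in tool: [-0.  1.  0.] stand y [ 1. -0.  0.]
[-0.0005, -0.0015, 0.0018] [0.21, -0.08, -0.04]
tcp in stand mm [  1.5   0.5 101.8] F stand [-0.5  -0.59  0.3 ] grip 0.04698342953671021 t 4.05
```

View pics/s3.png

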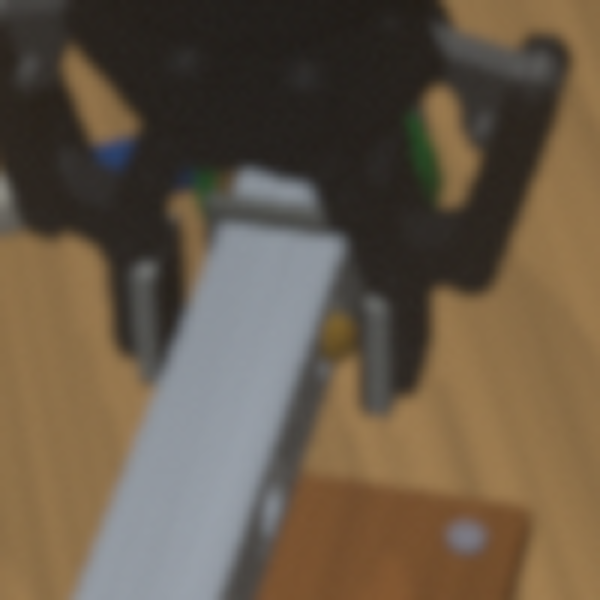

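Call:
drive_tool --commands '[{"linear": [-0.0005, -0.001, 0.002], "dr": [0.2, 0, 0], "jaw": 0.52}, {"linear": [0, 0, 0], "dr": [0, 0, 0], "jaw": 0.56}, {"linear": [0, 0, 0], "dr": [0, 0, 0], "jaw": 0.6}]'

```text
clock: 4.42
tcp_pos: [0.5453, 0.0038, 0.1007]
orientation: [2.624, 1.725, 0.007]
contact_force: [0.3, 0.6, 1.9]
grip_width: 0.0345
```

```bash
python3 plan.py 0 0 100 1
```

```text
turn deg [ 0.22 -0.15 -0.07] world d [-0.0024  0.0007 -0.0007] stand x in tool: [-0.  1.  0.] stand y [ 1. -0.  0.]
[-0.0003, -0.0025, 0.0007] [0.22, -0.15, -0.07]
tcp in stand mm [  2.5   0.3 100.7] F stand [0.02 0.63 1.85] grip 0.03453929397400231 t 4.425
```

Call:
drive_tool --commands '[{"linear": [0, -0.001, 0], "dr": [0, 0, 0], "jaw": 0.63}, {"linear": [0, -0.0005, 0], "dr": [0, 0, 0], "jaw": 0.67}, {"linear": [0, 0, 0], "dr": [0, 0, 0], "jaw": 0.75}]'

```text
clock: 4.8
tcp_pos: [0.5434, 0.0047, 0.1009]
orientation: [2.626, 1.724, 0.006]
contact_force: [1.7, -1.2, 1.5]
grip_width: 0.0296
```

```bash
python3 plan.py 0 0 100 1
```

```text
turn deg [ 0.15 -0.17 -0.11] world d [-0.0005 -0.0002 -0.0009] stand x in tool: [-0.  1.  0.] stand y [ 1. -0.  0.]
[-0.0004, -0.0004, 0.0009] [0.15, -0.17, -0.11]
tcp in stand mm [  0.4   0.3 100.9] F stand [ 2.03 -0.43  1.5 ] grip 0.029644771372807962 t 4.8
```

Call:
drive_tool --commands '[{"linear": [0, 0, 0], "dr": [0, 0, 0], "jaw": 0.8}, {"linear": [0, 0, 0], "dr": [0, 0, 0], "jaw": 0.8}]' --force 20

```text
clock: 5.05
tcp_pos: [0.5434, 0.0047, 0.1009]
orientation: [2.626, 1.724, 0.006]
contact_force: [0.3, -0.4, 2.7]
grip_width: 0.0297
```

```bash
python3 - <<'E'
from bench import viewer
import cv2
a=viewer.grab_frame("side")[:,:,::-1]; cv2.imwrite("pics/s4.png",cv2.resize(a[180:280,260:360],(600,600),interpolation=cv2.INTER_CUBIC))
E
python3 plan.py 0 0 100 1
```

```text
turn deg [ 0.14 -0.17 -0.12] world d [-0.0005 -0.0002 -0.0009] stand x in tool: [-0.  1.  0.] stand y [ 1. -0.  0.]
[-0.0003, -0.0004, 0.0009] [0.14, -0.17, -0.12]
tcp in stand mm [  0.4   0.3 100.9] F stand [ 1.18 -0.19  2.33] grip 0.029869343083935206 t 5.1
```

View pics/s4.png

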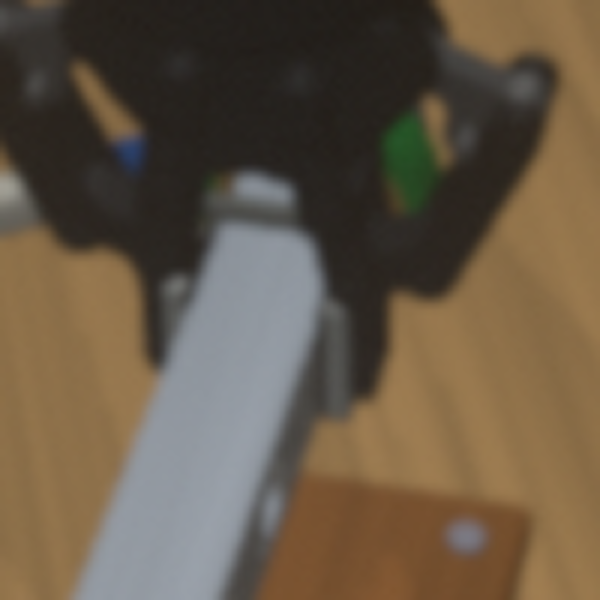

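Call:
drive_tool --commands '[{"linear": [0.001, 0, 0], "dr": [0, 0, 0], "jaw": 0.8}, {"linear": [0.001, 0, 0], "dr": [0, 0, 0], "jaw": 0.8}]'

```text
clock: 5.35
tcp_pos: [0.5434, 0.0048, 0.1008]
orientation: [2.626, 1.722, 0.003]
contact_force: [-1.0, -4.3, 5.5]
grip_width: 0.0297
```

```bash
python3 plan.py 0 0 100 1|tail -1
```

```text
tcp in stand mm [  0.4   0.4 100.8] F stand [ 0.79 -4.37  5.54] grip 0.029655180342017418 t 5.35
```

Call:
drive_tool --commands '[{"linear": [0.002, 0, -0.0005], "dr": [0, 0, 0], "jaw": 0.8}, {"linear": [0.002, 0, -0.0005], "dr": [0, 0, 0], "jaw": 0.8}]'

```text
clock: 5.6
tcp_pos: [0.5438, 0.0056, 0.1009]
orientation: [2.627, 1.718, -0.003]
contact_force: [0.1, -5.6, 0.1]
grip_width: 0.0299
```

```bash
python3 plan.py 0 0 100 1|tail -1
```

```text
tcp in stand mm [  0.4   1.4 100.9] F stand [ 2.31 -5.09  0.15] grip 0.029853191449549347 t 5.6
```

Call:
drive_tool --commands '[{"linear": [0.002, 0, 0], "dr": [0, 0, 0], "jaw": 0.8}, {"linear": [0.002, 0, 0], "dr": [0, 0, 0], "jaw": 0.8}, {"linear": [0.002, 0, 0], "dr": [0, 0, 0], "jaw": 0.8}]'

```text
clock: 5.98
tcp_pos: [0.5446, 0.0075, 0.1008]
orientation: [2.628, 1.713, -0.009]
contact_force: [-2.6, -6.6, 6.0]
grip_width: 0.03
```

```bash
python3 plan.py 0 5 100 1
```

```text
turn deg [ 0.02  0.41 -0.5 ] world d [ 0.0003  0.0016 -0.0008] stand x in tool: [-0.  1.  0.] stand y [ 1. -0.  0.]
[0.0016, -0.0004, 0.0008] [0.02, 0.41, -0.5]
tcp in stand mm [  0.4   3.5 100.8] F stand [ 0.27 -7.11  5.98] grip 0.03000887390325082 t 5.975
```

Call:
drive_tool --commands '[{"linear": [0.0025, 0, 0], "dr": [0, 0.2, -0.2], "jaw": 0.8}, {"linear": [0.0025, 0, 0], "dr": [0, 0.2, -0.2], "jaw": 0.8}, {"linear": [0.002, 0, 0], "dr": [0, 0.1, -0.1], "jaw": 0.8}]'

```text
clock: 6.35
tcp_pos: [0.545, 0.0083, 0.1008]
orientation: [2.628, 1.719, -0.007]
contact_force: [-4.4, -6.4, 6.6]
grip_width: 0.0297
```

```bash
python3 plan.py 0 5 100 1;python3 - <<'E'
from bench import viewer
import cv2
a=viewer.grab_frame("side")[:,:,::-1]; cv2.imwrite("pics/s5.png",cv2.resize(a[180:280,260:360],(600,600),interpolation=cv2.INTER_CUBIC))
E
```

```text
turn deg [-0.07  0.26 -0.34] world d [-0.0001  0.0008 -0.0008] stand x in tool: [-0.  1.  0.] stand y [ 1. -0.  0.]
[0.0007, -0.0004, 0.0008] [-0.07, 0.26, -0.34]
tcp in stand mm [  0.4   4.3 100.8] F stand [-1.46 -7.64  6.61] grip 0.029668776823397285 t 6.35
```

View pics/s5.png

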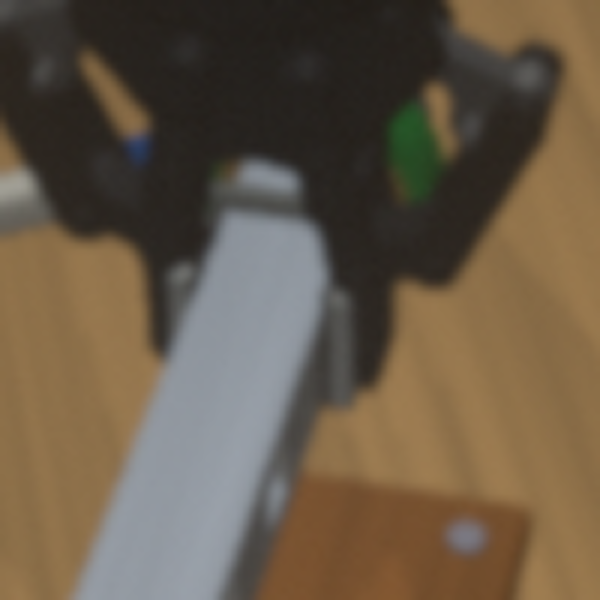

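Call:
drive_tool --commands '[{"linear": [0.0025, 0, -0.0007], "dr": [0, 0.2, -0.2], "jaw": 0.8}, {"linear": [0.0025, 0, -0.0007], "dr": [0, 0.2, -0.2], "jaw": 0.8}, {"linear": [0.0025, 0, -0.0005], "dr": [0, 0.1, -0.1], "jaw": 0.8}]'

```text
clock: 6.78
tcp_pos: [0.545, 0.0086, 0.1009]
orientation: [2.628, 1.721, -0.007]
contact_force: [-2.9, -7.5, 2.6]
grip_width: 0.0298
```

```bash
python3 plan.py 0 5 100 1
```

```text
turn deg [-0.13  0.22 -0.28] world d [-0.0001  0.0005 -0.0009] stand x in tool: [-0.  1.  0.] stand y [ 1. -0.  0.]
[0.0004, -0.0003, 0.0009] [-0.13, 0.22, -0.28]
tcp in stand mm [  0.3   4.6 100.9] F stand [ 0.27 -8.03  2.62] grip 0.029790005046147584 t 6.775
```

Call:
drive_tool --commands '[{"linear": [0.003, 0, -0.0005], "dr": [0, 0.1, -0.1], "jaw": 0.8}, {"linear": [0.003, 0, -0.0003], "dr": [0, 0.1, -0.1], "jaw": 0.8}]'

```text
clock: 7.02
tcp_pos: [0.5451, 0.0087, 0.1008]
orientation: [2.629, 1.718, -0.012]
contact_force: [-5.6, -8.3, 5.8]
grip_width: 0.0297
```

```bash
python3 plan.py 0 5 100 1
```

```text
turn deg [-0.2   0.39 -0.38] world d [-0.0002  0.0004 -0.0008] stand x in tool: [-0.  1.  0.] stand y [ 1. -0.  0.]
[0.0003, -0.0003, 0.0008] [-0.2, 0.39, -0.38]
tcp in stand mm [  0.3   4.7 100.8] F stand [-1.89 -9.85  5.79] grip 0.02966018880220126 t 7.025
```

Call:
drive_tool --commands '[{"linear": [0.0035, 0.0004, -0.0007], "dr": [0, 0.1, -0.1], "jaw": 0.8}]'

```text
clock: 7.15
tcp_pos: [0.545, 0.0087, 0.1008]
orientation: [2.63, 1.717, -0.016]
contact_force: [-5.5, -9.3, 1.1]
grip_width: 0.0293
```

```bash
python3 plan.py 0 5 100 1
```

```text
turn deg [-0.28  0.52 -0.42] world d [-0.0001  0.0004 -0.0008] stand x in tool: [-0.  1.  0.] stand y [ 1. -0.  0.]
[0.0003, -0.0003, 0.0008] [-0.28, 0.52, -0.42]
tcp in stand mm [  0.3   4.7 100.8] F stand [ -1.34 -10.68   1.12] grip 0.02931629659700873 t 7.15
```

Run:
```python
from bench import viewer
import cv2,numpy as np
a=viewer.grab_frame("side")[:,:,::-1]; cv2.imwrite("pics/s6.png",cv2.resize(a[180:280,260:360],(600,600),interpolation=cv2.INTER_CUBIC))
L=[cv2.imread(f"pics/s{i}.png",0) for i in(4,5,6)]
for n,(y0,y1,x0,x1) in dict(collar=(150,225,205,310),padR=(330,425,315,365),hole=(470,545,245,300)).items():
    t=L[0][y0:y1,x0:x1]
    for i in(1,2):
        m=cv2.matchTemplate(L[i][y0-50:min(600,y1+30),x0-30:x1+40],t,cv2.TM_CCOEFF_NORMED);_,v,_,l=cv2.minMaxLoc(m);print(n,i,v,l[0]-30,l[1]-50)
```

```text
collar 1 0.9976068139076233 6 -12
collar 2 0.9953343868255615 7 -13
padR 1 0.9965013861656189 4 -11
padR 2 0.9972050786018372 4 -12
hole 1 0.9943087100982666 4 -13
hole 2 0.9926900267601013 5 -15
```

View pics/s6.png

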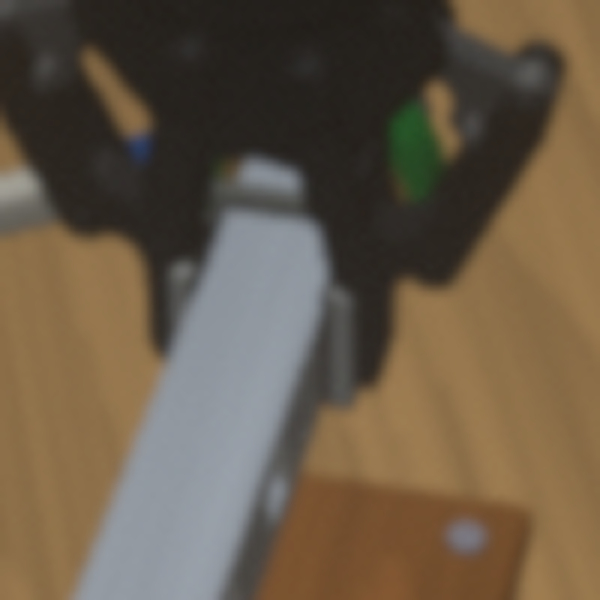

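Call:
drive_tool --commands '[{"linear": [0.004, 0, 0], "dr": [0, 0, 0], "jaw": 0.8}]'

```text
clock: 7.32
tcp_pos: [0.5453, 0.0093, 0.1007]
orientation: [2.63, 1.714, -0.022]
contact_force: [-5.7, -8.5, 12.1]
grip_width: 0.03
```

```bash
python3 plan.py 0 5 100 1
```

```text
turn deg [-0.33  0.74 -0.54] world d [-0.0004 -0.0002 -0.0007] stand x in tool: [-0.  1.  0.] stand y [ 1. -0.  0.]
[-0.0004, -0.0002, 0.0007] [-0.33, 0.74, -0.54]
tcp in stand mm [  0.2   5.4 100.7] F stand [ -1.9  -10.09  12.07] grip 0.030001579747517448 t 7.325
```

Call:
drive_tool --commands '[{"linear": [0.0035, 0, -0.001], "dr": [0, 0.5, -0.3], "jaw": 0.8}]'

```text
clock: 7.45
tcp_pos: [0.5459, 0.0109, 0.1009]
orientation: [-2.628, -1.719, 0.013]
contact_force: [1.5, -5.2, -9.8]
grip_width: 0.0298
```

```bash
python3 plan.py 0 5 100 1
```

```text
turn deg [-0.33  0.37 -0.32] world d [-0.001  -0.0018 -0.0009] stand x in tool: [-0.  1.  0.] stand y [ 1. -0.  0.]
[-0.002, -0.0002, 0.0009] [-0.33, 0.37, -0.32]
tcp in stand mm [  0.3   7.  100.9] F stand [ 3.49 -4.19 -9.75] grip 0.029843454862846102 t 7.45
```

Call:
drive_tool --commands '[{"linear": [0.002, 0, 0], "dr": [0, 0.2, -0.2], "jaw": 0.8}, {"linear": [0.002, 0, 0], "dr": [0, 0.1, -0.1], "jaw": 0.8}, {"linear": [0.002, 0, 0], "dr": [0, 0.1, -0.1], "jaw": 0.8}]'

```text
clock: 7.82
tcp_pos: [0.5468, 0.0128, 0.1007]
orientation: [-2.624, -1.72, 0.01]
contact_force: [-2.4, -5.2, 4.4]
grip_width: 0.0294
```

```bash
python3 plan.py 0 5 100 1
```

```text
turn deg [-0.39  0.18 -0.2 ] world d [-0.0019 -0.0037 -0.0007] stand x in tool: [-0.  1.  0.] stand y [ 1. -0.  0.]
[-0.0042, -0.0002, 0.0007] [-0.39, 0.18, -0.2]
tcp in stand mm [  0.3   9.2 100.7] F stand [-0.16 -5.68  4.44] grip 0.029385267541646044 t 7.825
```

Call:
drive_tool --commands '[{"linear": [0.0025, 0, -0.0004], "dr": [0, 0.1, -0.1], "jaw": 0.8}, {"linear": [0.0025, 0, -0.0002], "dr": [0, 0.1, -0.1], "jaw": 0.8}, {"linear": [0.0025, 0, -0.0002], "dr": [0, 0.1, -0.1], "jaw": 0.8}, {"linear": [0.0025, 0, -0.0002], "dr": [0, 0.1, -0.1], "jaw": 0.8}, {"linear": [0.0025, 0, -0.0002], "dr": [0, 0.1, -0.1], "jaw": 0.8}, {"linear": [0.0025, 0, -0.0002], "dr": [0, 0.1, -0.1], "jaw": 0.8}]'

```text
clock: 8.57
tcp_pos: [0.5497, 0.0194, 0.1007]
orientation: [-2.622, -1.72, 0.009]
contact_force: [-1.9, -5.1, 2.3]
grip_width: 0.03
```

```bash
python3 plan.py 0 5 100 1
```

```text
turn deg [-0.47  0.07 -0.16] world d [-0.0048 -0.0103 -0.0007] stand x in tool: [-0.  1.  0.] stand y [ 1. -0.  0.]
[-0.0114, -0.0003, 0.0008] [-0.47, 0.07, -0.16]
tcp in stand mm [  0.3  16.4 100.7] F stand [ 0.29 -5.4   2.28] grip 0.029979713909381644 t 8.575
```

Call:
drive_tool --commands '[{"linear": [0.0025, 0, -0.0002], "dr": [-0.1, 0.1, -0.1], "jaw": 0.8}, {"linear": [0.0025, 0, -0.0002], "dr": [-0.1, 0.1, -0.1], "jaw": 0.8}, {"linear": [0.0025, 0, -0.0002], "dr": [-0.1, 0.1, -0.1], "jaw": 0.8}, {"linear": [0.0025, 0, -0.0002], "dr": [-0.1, 0.1, -0.1], "jaw": 0.8}, {"linear": [0.0025, 0, -0.0002], "dr": [0, 0.1, -0.1], "jaw": 0.8}, {"linear": [0.0025, 0, -0.0002], "dr": [0, 0.1, -0.1], "jaw": 0.8}, {"linear": [0.0025, 0, -0.0002], "dr": [0, 0.1, -0.1], "jaw": 0.8}, {"linear": [0.0025, 0, -0.0002], "dr": [0, 0.1, -0.1], "jaw": 0.8}]'

```text
clock: 9.57
tcp_pos: [0.5533, 0.0275, 0.1007]
orientation: [-2.623, -1.722, 0.004]
contact_force: [-1.9, -6.1, 2.9]
grip_width: 0.0296
```

```bash
python3 plan.py 0 5 100 1
```

```text
turn deg [-0.25  0.   -0.14] world d [-0.0084 -0.0184 -0.0007] stand x in tool: [-0.  1.  0.] stand y [ 1. -0.  0.]
[-0.0203, -0.0004, 0.0007] [-0.25, 0.0, -0.14]
tcp in stand mm [  0.5  25.3 100.7] F stand [ 0.65 -6.37  2.92] grip 0.029582649644523788 t 9.575
```

Call:
drive_tool --commands '[{"linear": [0.0025, 0, -0.0002], "dr": [0, 0.1, -0.1], "jaw": 0.8}, {"linear": [0.0025, 0, -0.0002], "dr": [0, 0.1, -0.1], "jaw": 0.8}, {"linear": [0.0025, 0, -0.0002], "dr": [0, 0.1, -0.1], "jaw": 0.8}, {"linear": [0.0025, 0, -0.0002], "dr": [0, 0.1, -0.1], "jaw": 0.8}, {"linear": [0.0025, 0, -0.0002], "dr": [0, 0.1, -0.1], "jaw": 0.8}, {"linear": [0.0025, 0, -0.0002], "dr": [0, 0.1, -0.1], "jaw": 0.8}, {"linear": [0.0025, 0, -0.0002], "dr": [0, 0.1, -0.1], "jaw": 0.8}]'

```text
clock: 10.45
tcp_pos: [0.5566, 0.0351, 0.1007]
orientation: [-2.62, -1.721, 0.004]
contact_force: [-1.4, -5.6, 2.1]
grip_width: 0.03
```

```bash
python3 plan.py 0 5 100 1;python3 - <<'E'
from bench import viewer
import cv2
a=viewer.grab_frame("side")[:,:,::-1]; cv2.imwrite("pics/s7.png",cv2.resize(a[160:300,250:390],(600,600),interpolation=cv2.INTER_CUBIC))
E
```

```text
turn deg [-0.4  -0.1  -0.11] world d [-0.0117 -0.026  -0.0007] stand x in tool: [-0.  1.  0.] stand y [ 1. -0.  0.]
[-0.0285, -0.0004, 0.0007] [-0.4, -0.1, -0.11]
tcp in stand mm [  0.5  33.5 100.7] F stand [ 0.97 -5.7   2.11] grip 0.02997289227699381 t 10.45
```

View pics/s7.png

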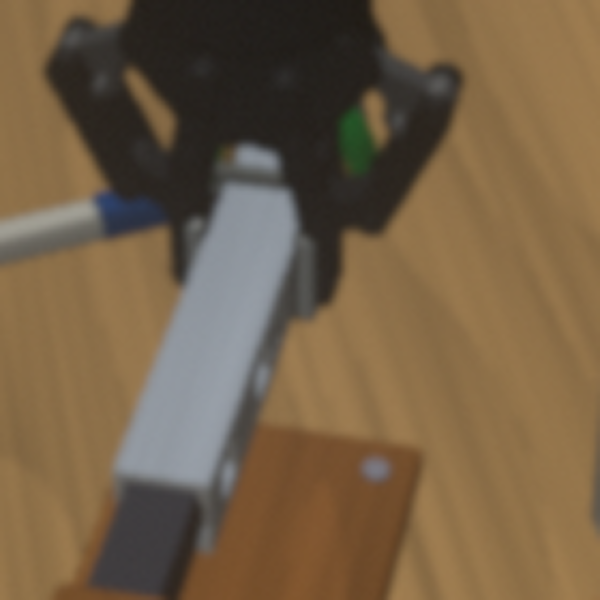

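Call:
drive_tool --commands '[{"linear": [0.0022, 0, -0.0002], "dr": [-0.1, 0.1, -0.1], "jaw": 0.8}, {"linear": [0.0022, 0, -0.0002], "dr": [-0.1, 0, -0.1], "jaw": 0.8}, {"linear": [0.0022, 0, -0.0002], "dr": [0, 0.1, -0.1], "jaw": 0.8}, {"linear": [0.0022, 0, -0.0002], "dr": [0, 0.1, -0.1], "jaw": 0.8}, {"linear": [0.0022, 0, -0.0002], "dr": [0, 0.1, -0.1], "jaw": 0.8}]'

```text
clock: 11.12
tcp_pos: [0.559, 0.0403, 0.1007]
orientation: [-2.62, -1.723, 0.001]
contact_force: [-1.5, -5.4, 2.8]
grip_width: 0.0298
```

```bash
python3 plan.py 0 5 100 1
python3 - <<'E'
from h import *
p=np.load("p.npy")
for l in([.015,0,.12],[.015,-.0195,.12],[.015,-.0635,.12],[.015,-.018,.12],[.015,-.022,.12]): print(l,((proj("side",w(p,l))-[250,160])*600/140).round())
E
```

```text
turn deg [-0.28 -0.14 -0.03] world d [-0.0141 -0.0312 -0.0007] stand x in tool: [-0.  1.  0.] stand y [ 1. -0.  0.]
[-0.0342, -0.0006, 0.0006] [-0.28, -0.14, -0.03]
tcp in stand mm [  0.6  39.2 100.7] F stand [ 0.78 -5.6   2.78] grip 0.029794327611870088 t 11.125
[0.015, 0, 0.12] [[274. 326.]]
[0.015, -0.0195, 0.12] [[261. 366.]]
[0.015, -0.0635, 0.12] [[229. 461.]]
[0.015, -0.018, 0.12] [[262. 362.]]
[0.015, -0.022, 0.12] [[259. 371.]]
```

Call:
drive_tool --commands '[{"linear": [0.0022, 0, -0.0002], "dr": [-0.1, 0, 0], "jaw": 0.8}, {"linear": [0.0022, 0, -0.0002], "dr": [-0.1, 0, 0], "jaw": 0.8}, {"linear": [0.0022, 0, -0.0002], "dr": [0, 0, 0], "jaw": 0.8}, {"linear": [0.0022, 0, -0.0002], "dr": [0, 0, 0], "jaw": 0.8}, {"linear": [0.0022, 0, -0.0002], "dr": [0, 0, 0], "jaw": 0.8}, {"linear": [0.0022, 0, -0.0002], "dr": [0, 0, 0], "jaw": 0.8}, {"linear": [0.0022, 0, -0.0002], "dr": [0, 0, 0], "jaw": 0.8}]'

```text
clock: 12.0
tcp_pos: [0.5626, 0.0484, 0.1008]
orientation: [2.628, 1.72, -0.011]
contact_force: [-0.7, -4.4, 0.8]
grip_width: 0.0297
```

```bash
python3 plan.py 0 5 100 1;python3 - <<'E'
from bench import viewer
import cv2
a=viewer.grab_frame("side")[:,:,::-1]; cv2.imwrite("pics/s8.png",cv2.resize(a[190:290,270:370],(600,600),interpolation=cv2.INTER_CUBIC))
E
```

```text
turn deg [-0.18  0.35 -0.3 ] world d [-0.0178 -0.0393 -0.0008] stand x in tool: [-0.  1.  0.] stand y [ 1. -0.  0.]
[-0.0431, -0.0006, 0.0011] [-0.18, 0.35, -0.3]
tcp in stand mm [  0.8  48.1 100.8] F stand [ 1.11 -4.36  0.76] grip 0.02965537188314466 t 12.0
```

View pics/s8.png

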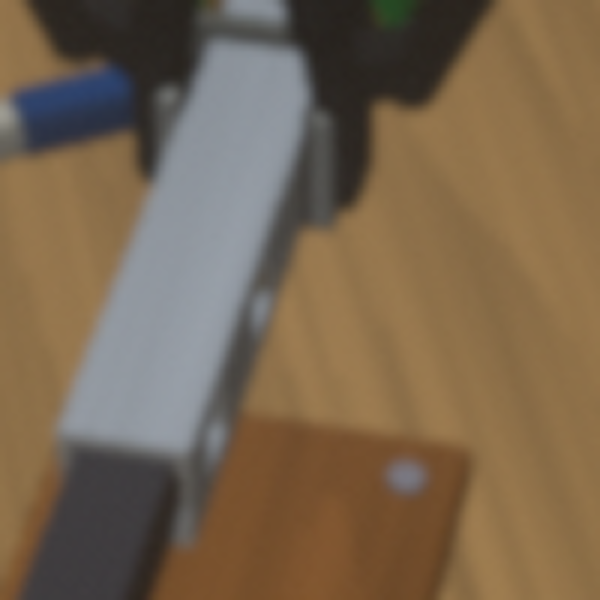

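Call:
drive_tool --commands '[{"linear": [0.002, 0, -0.0002], "dr": [-0.1, 0.2, -0.1], "jaw": 0.8}, {"linear": [0.002, 0, -0.0002], "dr": [0, 0.1, -0.1], "jaw": 0.8}, {"linear": [0.002, 0, -0.0002], "dr": [0, 0.1, -0.1], "jaw": 0.8}, {"linear": [0.002, 0, -0.0002], "dr": [0, 0.1, -0.1], "jaw": 0.8}]'

```text
clock: 12.55
tcp_pos: [0.5659, 0.0558, 0.1008]
orientation: [-2.622, -1.726, -0.002]
contact_force: [0.9, -7.2, -0.1]
grip_width: 0.0299
```

```bash
python3 plan.py 0 5 100 1
```

```text
turn deg [-0.08 -0.12  0.02] world d [-0.021  -0.0467 -0.0008] stand x in tool: [-0.  1.  0.] stand y [ 1. -0.  0.]
[-0.0513, -0.0009, 0.0007] [-0.08, -0.12, 0.02]
tcp in stand mm [  0.8  56.3 100.8] F stand [ 3.67 -6.22 -0.1 ] grip 0.029914987754950852 t 12.55
```

```bash
python3 - <<'E'
from bench import viewer
import cv2
a=viewer.grab_frame("side")[:,:,::-1]; cv2.imwrite("pics/s9.png",cv2.resize(a[190:290,270:370],(600,600),interpolation=cv2.INTER_CUBIC))
E
python3 plan.py 0 5 100 1
```

```text
turn deg [-0.09 -0.12  0.02] world d [-0.0211 -0.0467 -0.0008] stand x in tool: [-0.  1.  0.] stand y [ 1. -0.  0.]
[-0.0513, -0.0009, 0.0007] [-0.09, -0.12, 0.02]
tcp in stand mm [  0.8  56.3 100.8] F stand [ 4.24 -5.07 -1.63] grip 0.02965427422138629 t 12.6
```

View pics/s9.png

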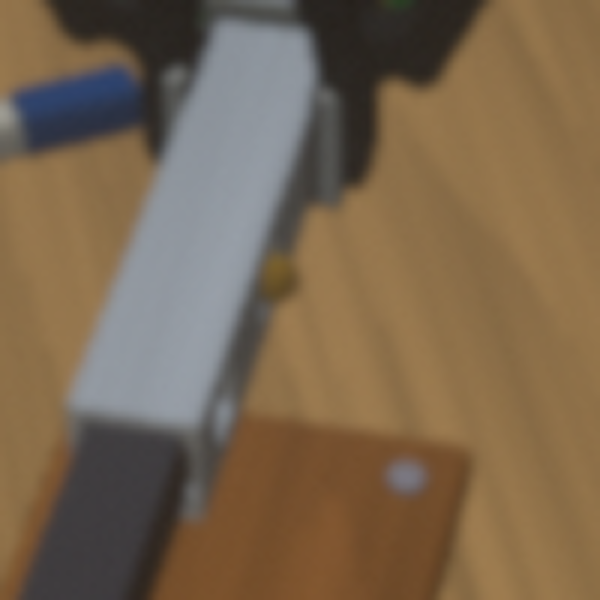

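Call:
drive_tool --commands '[{"linear": [0.0022, 0.0005, 0], "dr": [0, 0, 0], "jaw": 0.8}, {"linear": [0.003, 0, 0], "dr": [0, 0, 0], "jaw": 0.8}]'

```text
clock: 12.85
tcp_pos: [0.566, 0.0561, 0.1008]
orientation: [-2.625, -1.722, 0.008]
contact_force: [-2.6, -10.7, 4.6]
grip_width: 0.0298
```

```bash
python3 plan.py 0 5 100 1
```

```text
turn deg [-0.26  0.2  -0.18] world d [-0.0211 -0.047  -0.0008] stand x in tool: [-0.  1.  0.] stand y [ 1. -0.  0.]
[-0.0515, -0.0007, 0.0009] [-0.26, 0.2, -0.18]
tcp in stand mm [  0.8  56.5 100.8] F stand [  1.81 -10.86   4.56] grip 0.0298116359727988 t 12.85
```

Call:
drive_tool --commands '[{"linear": [0.0034, 0, -0.0005], "dr": [0, 0.1, -0.1], "jaw": 0.8}, {"linear": [0.0034, 0, -0.0003], "dr": [0, 0.1, -0.1], "jaw": 0.8}]'

```text
clock: 13.1
tcp_pos: [0.5659, 0.056, 0.1008]
orientation: [-2.626, -1.722, 0.016]
contact_force: [-4.0, -11.7, 1.0]
grip_width: 0.0297
```

```bash
python3 plan.py 0 5 100 1|tail -1
```

```text
tcp in stand mm [  0.8  56.4 100.8] F stand [  0.94 -12.37   0.98] grip 0.02965929877483271 t 13.1
```

Call:
drive_tool --commands '[{"linear": [0.0033, 0, 0], "dr": [0, 0, 0], "jaw": 0.8}, {"linear": [0.0033, 0, 0], "dr": [0, 0, 0], "jaw": 0.8}]'

```text
clock: 13.35
tcp_pos: [0.5659, 0.056, 0.1007]
orientation: [2.629, 1.718, -0.027]
contact_force: [-5.0, -11.3, 4.3]
grip_width: 0.0301
```

```bash
python3 plan.py 0 5 100 1|tail -1
```

```text
tcp in stand mm [  0.7  56.3 100.7] F stand [ -0.09 -12.36   4.33] grip 0.030068264701723132 t 13.35
```

Held at 12.4 N with no movement. Relax the tug and release.

Call:
drive_tool --commands '[{"linear": [0.0015, 0, 0], "dr": [0, 0.2, -0.1], "jaw": 0.8}, {"linear": [0, 0, 0], "dr": [0, 0.2, -0.1], "jaw": 0.8}, {"linear": [0, 0, 0], "dr": [0, 0, 0], "jaw": 0.55}, {"linear": [0, 0, 0], "dr": [0, 0, 0], "jaw": 0.3}, {"linear": [0, 0, 0], "dr": [0, 0, 0], "jaw": 0}, {"linear": [0, 0, 0], "dr": [0, 0, 0], "jaw": 0}]'

```text
clock: 14.1
tcp_pos: [0.5656, 0.0601, 0.1009]
orientation: [-2.618, -1.727, 0.018]
contact_force: [0.1, 0.6, 0.7]
grip_width: 0.0852
```

```bash
python3 plan.py 0 56 160 1
```

```text
turn deg [-0.63  0.37  0.13] world d [-0.0005 -0.0042  0.0591] stand x in tool: [-0.  1.  0.] stand y [ 1. -0.  0.]
[-0.0044, 0.0005, -0.0591] [-0.63, 0.37, 0.13]
tcp in stand mm [ -1.2  60.  100.9] F stand [-0.14  0.65  0.74] grip 0.08523768209442055 t 14.1
```

Call:
drive_tool --commands '[{"linear": [-0.003, 0.001, -0.02], "dr": [-0.3, 0.2, 0], "jaw": 0}, {"linear": [-0.001, 0, -0.03], "dr": [0, 0, 0], "jaw": 0}, {"linear": [0, 0, -0.04], "dr": [0, 0, 0], "jaw": 0}, {"linear": [0, 0, -0.04], "dr": [0, 0, 0], "jaw": 0}, {"linear": [0, 0, -0.03], "dr": [0, 0, 0], "jaw": 0}, {"linear": [0, 0, 0], "dr": [0, 0, 0], "jaw": 0}]'

```text
clock: 14.85
tcp_pos: [0.5665, 0.0537, 0.2728]
orientation: [-2.624, -1.726, 0.0]
contact_force: [-0.1, 0.8, -0.8]
grip_width: 0.0855
```

```bash
python3 plan.py 0 56 160 1|tail -1;python3 - <<'E'
from bench import viewer
import cv2
a=viewer.grab_frame("side")[:,:,::-1]; cv2.imwrite("pics/s10.png",cv2.resize(a[130:400,160:480],(800,675))[:600])
E
```

```text
tcp in stand mm [  2.2  54.5 272.8] F stand [-0.43  0.66 -0.82] grip 0.08545081370920672 t 14.85
```

View pics/s10.png

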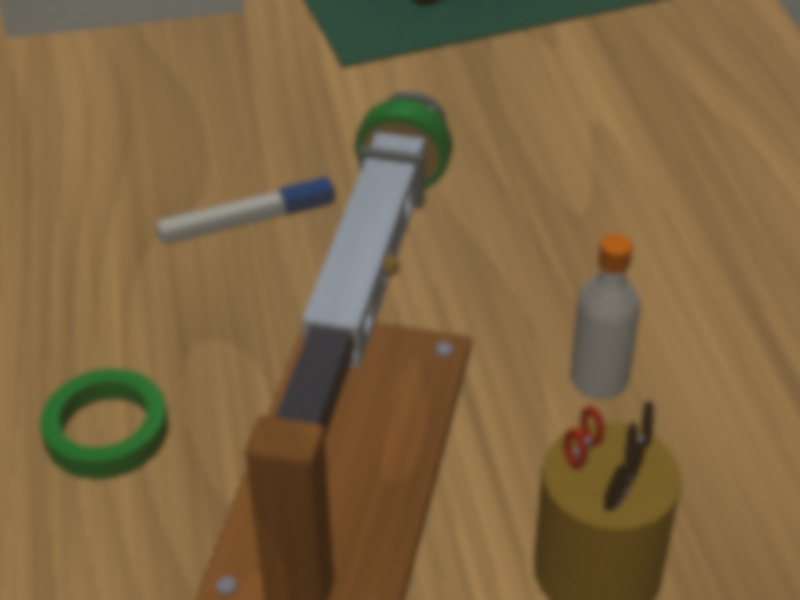

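The button is out in the second hole, at (391,265). The first hole is free at about (408,210), the third at (368,322), and the other things stand where they were. Handing in.

```bash
python3 -c "
from bench import job
print(job.hand_in())"
```

```text
the job is handed in; nothing more can be done
None
```

The tape-reel holder is one hole longer, and its spring button is out in the next hole. I handed the job in at about 14.9 s.

- **Pinch and draw:** I pinched the tube over the button with 20 N, which pressed the button flush. I then drew the tube out about 56 mm, at roughly 5–16 mm/s.
- **Snap and tug:** The button snapped out, and I kept drawing up to 12.4 N and held that for about 0.25 s. The tube did not move. I then let go and lifted clear.
- **Last checks:** The final side picture shows the brass button out in the second hole. The first hole is free beyond it and the third is behind it. The glue, reel, tin and marker look unmoved, and the force on the tool is about zero.

Two things did not go quite as expected:

- **Start of the draw:** Getting the button under the wall took about 10–11 N along the tube, where I expected about 8 N. For a moment the tool also pressed on the tube with up to about 12 N vertically.
- **Last few millimetres:** The tube moved at about 16 mm/s just before the snap, where I had planned about 6 mm/s. I only read the force at the end of each move. It read about 6 N after the snap, so any brief impact peak was not measured.

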